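# Nest the empty parts trays beside the equipment rack

### The arm

A 7-joint arm with a two-finger parallel gripper is mounted at the origin on the work surface. World frame = base frame: x ahead of the robot, y to its left, z up, the work surface at z = 0. Lengths are in m, angles in rad, forces in N, time in s.
With the tool pointing down it reaches from about 0.425 to 0.875 m from the base axis. Payload 9.9 kg.
Tool frame: the origin (TCP) lies midway between the tips of the shut fingers; the grasp point (between the pads) lies 19 mm behind it; z points along the fingers, y is the line along which they close (so a half turn about z gives the same grasp; the last joint's range is limited). The gripper opens to 85 mm and grips with 20 to 120 N. Pads are 22 mm wide; open, the fingers measure 114 mm over their backs; the gripper's body (76 mm by 85 mm) begins 54 mm behind the grasp point. The pads swing forward as they close: fully open they stand 13 mm farther back than shut.
Start: joints at [1.056, 0.576, 0.025, 1.437, -0.015, 1.129, -0.057], TCP at [0.282, -0.613, 0.202] pointing down, gripper open.
Joint ranges: [-2.76, 2.76], [-0.34, 2.15], [-1.52, 1.57], [0.19, 2.46], [-1.09, 4.23], [0.17, 1.99], [-2.82, 2.82]. Speed limits (rad/s): [2.22, 2.22, 3.01, 3.01, 3.14, 3.14, 3.14].

### API

Orientations are given as a 3x3 rotation matrix whose columns are the frame's x, y, z axes.
In Python, from rig import bot, vision, job_done gives the robot as it stands.
- The arm moves only by the tool move_arm, never from a script. Its argument "commands" is text: rows parted by semicolons, each of 7 numbers parted by spaces: the shift along the tool's x, y, z in cm, then the turn, a rotation vector about the tool's x, y, z in degrees, then the opening, from -1 (shut) to 1 (fully open), so that 0 is half open. In form: dx dy dz rx ry rz claw; .... A call has 1 to 5 rows; each row is the pose to reach, as a shift and turn from the pose commanded when the call began, along the tool's axes at that moment; what a row does not reach only later rows make up. A row lasts 1/10 s, in which the tool goes at most 50 mm and 8.59 degrees, less where a joint would pass 70% of its speed; a pose out of reach is approached as far as the arm can. A call with a gripper value outside its range is refused whole. The fingers move at their own pace and stop on an object; "force" is the grip in N (left out, the last holds). Time passes only in rows, so rows that repeat a pose let the fingers close. It gives the time, the measured TCP pose, the force, the opening and the grip force at its end, in the units of the state.
- bot.state(): the state, without advancing time (a new reading comes with each control period).
- vision.get_image(name): name is "scene" or "top" or "wrist"; returns (picture, depth): 480x640x3 uint8, red, green, blue; 480x640 float32, m along the optical axis (not along the pixel's ray), 0 where there is no reading.
- vision.get_calibration(name): a dict with "fx", "fy", "cx", "cy" (pixels), "dist_coeffs" ([k1, k2, p1, p2, k3] as OpenCV has them; the pictures are not rectified), "eye" and "rotation" of the camera in the world. Camera axes: x right, y down, z forward; pixel columns grow to the right and rows downward; lengths in m; the calibration is good to about 2 mm. A picture is of the moment at which its call begins: read the wrist's pose just before it. get_calibration takes no time and is no camera call; for the wrist camera it gives the pose at the moment of the call.
- job_done(): hands the job in; it is judged then, once.
The state is a dict: "t": time; "joints": joint angles; "qd": joint speeds; "effort": joint torques, N m; "tcp_pos": TCP position; "tool_rot": TCP orientation; "contact_force": force on the tool from outside, world axes, zero at the start; "torque": the same for the moment, N m; "grip_width": finger opening in m; "gripper_force": force on a finger pad.
Only numpy, scipy, OpenCV 4.12 (cv2) and the standard library are available. Lean on these libraries where they do the work, as an engineer would, in place of code of your own. Each camera call takes 0.05 s, during which the arm holds its last target. There are 200 camera calls.

### The job

The rack is finished and the three grey rectangular parts trays are empty: nest them to be put away. First set the medium tray inside the large one, then set the small tray inside the medium one, each flat on the floor of the tray around it and with the long sides running the same way. Leave the large tray standing where it is.

Things in the scene. Friction and masses are not known exactly. Their poses are not given: they have to be found in the camera images.
- large_center (a point): Large tray: loose open-topped rectangular grey plastic tray with no grip, 178 x 148 mm outside, 55 mm high, walls and floor 4 mm thick, 0.5 kg. This point is its centre, half-way up (27.5 mm above its underside). Axes: x along the tray's long side, y along its short side, z up.
- medium_center (a point): Medium grey open tray, 140 x 110 mm outside, walls 50 mm high, walls and floor 4 mm thick, 0.15 kg. Lift it by the upright tab in the middle of its -x end wall (robot side at start): 10 mm thick (x), 40 wide (y), its mid-thickness at x = -65 mm, its top 95 mm above the underside. Point: tray centre, 25 mm above the underside. x along the long side, y the short, z up.
- small_center (a point): Small grey two-compartment tray, 100 x 72 mm outside, walls 40 mm high, walls and floor 4 mm thick, 0.09 kg. Lift it by the upright grip plate at its middle, on the divider: 50 mm long (x), 12 thick (y), its top 85 mm above the underside. Point: tray centre, 20 mm above the underside. x along the long side, y the short, z up.
Not all that is in view belongs to the job. Leave any blue or green look-alike of the part that bears small_center alone.

How it is judged:
By the outcome, as a careful person would: the job done as asked, in the order asked, and still so for the second after the job is handed in, with the robot touching nothing.
It also fails if it takes over 58 s, if anything falls off the work surface, if the arm or the gripper's body presses on something with over 40 N, if the wrist force passes 120 N, or if a joint passes its speed limit or range.

## Working session

There is one attempt and no reset: what is moved stays moved. The work goes in short steps, Python scripts to look and compute and a tool call to move; the robot and the scene stay as the last step left them, time stands still between calls to the robot, and variables do not carry over. Pictures are saved under pics/ and viewed, at most 12 in all, crops included, and the job is handed in when it is done.

Besides the shell and the picture viewer there is one more tool, called after ">>>" as a command line: name --argument value ..., lists and objects as JSON in quotes. move_arm: Moves the arm, as the interface text tells. Its arguments: {"type":"object","properties":{"commands":{"type":"string"},"force":{"type":"number"}},"required":["commands"]}

```bash
mkdir -p pics; ls; python3 - <<'E'
from rig import bot, vision
import cv2,numpy as np
s=bot.state();print(s['t'],s['tcp_pos'],np.round(s['tool_rot'],3),s['grip_width'])
for n in ["top","scene"]:
    im,d=vision.get_image(n);cv2.imwrite(f"pics/{n}0.png",im[:,:,::-1]);np.savez(f"{n}0.npz",im=im,d=d)
    c=vision.get_calibration(n);print(n,{k:np.round(v,4) for k,v in c.items()})
E
```

```text
pics
0.0 [ 0.28166735 -0.61289292  0.20085879] [[ 0.909  0.418 -0.001]
 [ 0.418 -0.909  0.001]
 [-0.    -0.002 -1.   ]] 0.08531277872197933
top {'fx': np.float64(433.8039), 'fy': np.float64(433.8039), 'cx': np.float64(316.9668), 'cy': np.float64(244.7841), 'dist_coeffs': array([-0.0871,  0.    ,  0.    ,  0.    ,  0.    ]), 'eye': array([ 0.4932, -0.064 ,  0.9132]), 'rotation': array([[ 0.0191, -0.9987,  0.0476],
       [-0.9997, -0.0183,  0.0167],
       [-0.0158, -0.0479, -0.9987]])}
scene {'fx': np.float64(470.8651), 'fy': np.float64(470.8651), 'cx': np.float64(321.1493), 'cy': np.float64(244.918), 'dist_coeffs': array([-0.0917,  0.    ,  0.    ,  0.    ,  0.    ]), 'eye': array([0.9504, 0.4891, 0.53  ]), 'rotation': array([[-0.7986,  0.3456, -0.4927],
       [ 0.6017,  0.4754, -0.6418],
       [ 0.0124, -0.809 , -0.5877]])}
```

View pics/top0.png

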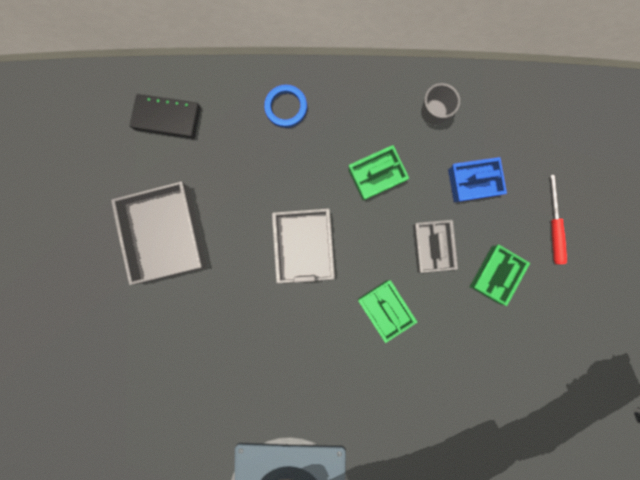

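View pics/scene0.png

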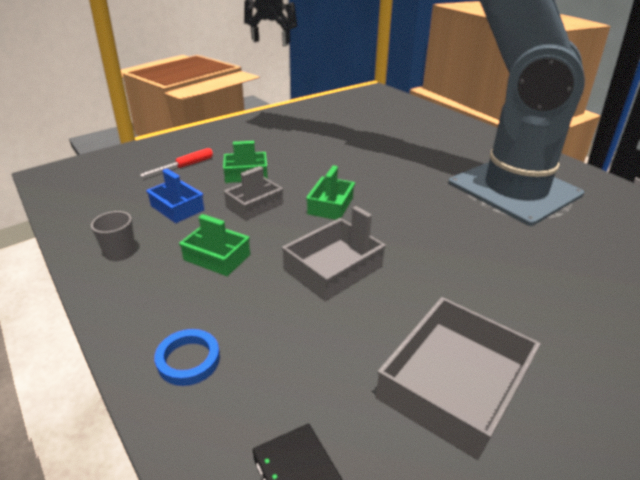

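The top view shows the large tray at about (157,233), the medium at (303,246) with its tab at (306,277), and the small grey one at (437,246). The scene view agrees. Next I fit rectangles to the rim points, using depth.

```bash
cat > h.py <<'E'
import cv2,numpy as np
from rig import bot,vision
def cloud(d,c):
    K=np.array([[c['fx'],0,c['cx']],[0,c['fy'],c['cy']],[0,0,1]])
    v,u=np.mgrid[0:480,0:640]
    p=cv2.undistortPoints(np.stack([u,v],-1).reshape(-1,1,2).astype(np.float64),K,np.array(c['dist_coeffs'])).reshape(480,640,2)
    r=np.dstack([p,np.ones((480,640))])
    W=(r*d[...,None])@np.array(c['rotation']).T+np.array(c['eye'])
    W[d<=0]=np.nan
    return W
def rect(P,name=''):
    (c,(w,h),a)=cv2.minAreaRect((P*1000).astype(np.float32))
    if w<h: w,h,a=h,w,a+90
    a=(a+90)%180-90
    print(name,len(P),'c',np.round(c,1),'size',round(w,1),round(h,1),'ang long',round(a,1))
E
python3 - <<'E'
from h import *
for n in ['top','scene']:
    z=np.load(n+'0.npz');c=vision.get_calibration(n);W=cloud(z['d'],c);im=z['im'].astype(int)
    np.save(n+'W.npy',W)
    t=W[...,2]; tab=(im.max(-1)<60)&(W[...,0]>.3)&(W[...,0]<.8)&(abs(W[...,1])<.5);print(n,'table z',np.nanmedian(t[tab]),np.nanstd(t[tab]))
    sat=im.max(-1)-im.min(-1)
    for nm,(x,y),R,H in [('L',(.50,.29),.13,.055),('M',(.49,-.03),.1,.05),('S',(.50,-.31),.075,.04)]:
        if n=='top':
            u,v={'L':(157,233),'M':(303,246),'S':(437,246)}[nm];x,y=np.nanmedian(W[v-3:v+4,u-3:u+4,:2].reshape(-1,2),0)
            print(nm,'approx',x,y); open('ap'+nm,'w').write(f'{x} {y}')
        x,y=map(float,open('ap'+nm).read().split())
        m=(np.hypot(W[...,0]-x,W[...,1]-y)<R)&(sat<40)
        rim=m&(abs(t-H)<.012); rect(W[rim][:,:2],nm+' rim')
        print('  rim z hist',np.histogram(t[m],bins=np.arange(-.02,.12,.01))[0])
        if nm!='L':
            tb=m&(t>H+.02); 
            if tb.sum()>4: rect(W[tb][:,:2],nm+' tab'); print('  tab z',np.percentile(t[tb],[5,50,95]).round(4), W[tb][:,:2].mean(0).round(4))
E
```

```text
top table z 0.018105893767141334 0.007720271442298881
L approx 0.5553594713522727 0.29388258974952464
L rim 1209 c [552.5 277.9] size 179.4 154.2 ang long 14.8
  rim z hist [   0 1164 7484  361  361  365  324  985    3    0    0    0    0]
M approx 0.533430658198042 -0.01953569539834843
M rim 646 c [533.4 -20.8] size 140.5 112.4 ang long 5.2
  rim z hist [   0 1046 5028   59   67   70  248  382    2    2    7  111    0]
M tab 120 c [468.5 -26. ] size 40.0 9.9 ang long -84.8
  tab z [0.0883 0.0955 0.0979] [ 0.4688 -0.0261]
S approx 0.5354645085007494 -0.2849684644004915
S rim 699 c [ 537.7 -290. ] size 100.7 76.9 ang long 6.2
  rim z hist [   0  722 1943  179  161  358  302   35   33   35  150    0    0]
S tab 218 c [ 537.8 -289.6] size 49.0 11.5 ang long 5.1
  tab z [0.0646 0.0841 0.0873] [ 0.5375 -0.2879]
scene table z 0.028536962580517966 0.0008810766398011542
L rim 3228 c [552.3 279.2] size 181.5 153.1 ang long 14.8
  rim z hist [    0  3286 14784  1197  1224  1300  1329  2282     0     0     0     0
     0]
M rim 1694 c [532.2 -19.5] size 142.3 116.4 ang long 5.0
  rim z hist [   0  101 3394  721  771  833  847  668   94   88   98  123    0]
M tab 309 c [468.  -24.3] size 42.0 12.3 ang long -83.3
  tab z [0.0722 0.0863 0.0972] [ 0.4698 -0.0221]
S rim 857 c [ 537.1 -287.8] size 103.2 82.3 ang long 6.3
  rim z hist [  0  45 908 233 383 504 255 100  99  94 117   0   0]
S tab 310 c [ 536.5 -286.8] size 52.9 15.0 ang long 4.8
  tab z [0.0618 0.0762 0.0864] [ 0.5393 -0.2838]
```

```bash
cat >> h.py <<'E'
from scipy.spatial.transform import Rotation as Ro
def goal(pos,yawy):
    """shift (cm) and turn (deg) in tool axes to reach pos (m), tool y at yawy deg, tool down"""
    s=bot.state();R=np.array(s['tool_rot']);a=np.radians(yawy)
    y=np.array([np.cos(a),np.sin(a),0]);z=np.array([0,0,-1.]);G=np.c_[np.cross(y,z),y,z]
    print('t',round(s['t'],2),'p',np.round(s['tcp_pos'],4),'w',round(s['grip_width'],4),'F',np.round(s['contact_force'],1),
     'SHIFT',np.round(R.T@(np.array(pos)-s['tcp_pos'])*100,2),'TURN',np.round(Ro.from_matrix(R.T@G).as_rotvec(degrees=True),1))
E
python3 - <<'E'
from h import *
goal((.4685,-.0257,.15),5.1)
W=np.load('topW.npy');t=W[...,2]
for n,(x,y),R,H in [('L',(.5525,.279),.13,.055),('M',(.533,-.021),.1,.05),('S',(.5375,-.289),.075,.04)]:
    m=(np.hypot(W[...,0]-x,W[...,1]-y)<R)&(abs(t-H)<.005); rect(W[m][:,:2],n)
E
```

```text
t 0.1 p [ 0.2817 -0.6129  0.2009] w 0.0858 F [ 0.2  0.4 -0. ] SHIFT [ 41.5  -45.55   5.16] TURN [ -0.1  -0.  -70.4]
L 986 c [552.6 277.9] size 179.3 154.2 ang long 14.8
M 592 c [533.4 -20.8] size 140.5 112.4 ang long 5.2
S 567 c [ 537.7 -290. ] size 100.7 76.9 ang long 6.2
```

>>> move_arm --commands "41.5 -45.5 5.1 0 0 -70.4 1;41.5 -45.5 5.1 0 0 -70.4 1;41.5 -45.5 5.1 0 0 -70.4 1;41.5 -45.5 5.1 0 0 -70.4 1;41.5 -45.5 5.1 0 0 -70.4 1"

```text
t: 0.6
tcp_pos: [0.3577, -0.3739, 0.1808]
tool_rot: [[0.374, 0.927, -0.0], [0.927, -0.374, 0.0], [-0.0, -0.0, -1.0]]
contact_force: [3.1, -0.1, -0.6]
grip_width: 0.0853
gripper_force: 0.0
```

```bash
python3 -c "
from h import *
goal((.4685,-.0257,.15),5.1)"
```

```text
t 0.6 p [ 0.3577 -0.3739  0.1808] w 0.0853 F [ 3.1 -0.1 -0.6] SHIFT [36.44 -2.76  3.08] TURN [ -0.   -0.  -27.1]
```

>>> move_arm --commands "36.4 -2.8 3.1 0 0 -27.1 1;36.4 -2.8 3.1 0 0 -27.1 1;36.4 -2.8 3.1 0 0 -27.1 1;36.4 -2.8 3.1 0 0 -27.1 1;36.4 -2.8 3.1 0 0 -27.1 1"

```text
t: 1.1
tcp_pos: [0.4344, -0.1373, 0.1598]
tool_rot: [[-0.083, 0.997, 0.0], [0.997, 0.083, -0.0], [-0.0, 0.0, -1.0]]
contact_force: [1.2, -1.1, 0.6]
grip_width: 0.0855
gripper_force: 0.0
```

```bash
python3 -c "
from h import *
goal((.4685,-.0257,.13),5.1)"
```

```text
t 1.1 p [ 0.4344 -0.1373  0.1598] w 0.0855 F [ 1.2 -1.1  0.6] SHIFT [10.83  4.33  2.98] TURN [ 0.   0.  -0.3]
```

>>> move_arm --commands "10.8 4.3 0 0 0 -0.3 1;10.8 4.3 1 0 0 -0.3 1;10.8 4.3 3 0 0 -0.3 0;10.8 4.3 3 0 0 -0.3 0;10.8 4.3 3 0 0 -0.3 0"

```text
t: 1.6
tcp_pos: [0.4676, -0.0281, 0.1296]
tool_rot: [[-0.089, 0.996, -0.002], [0.996, 0.089, -0.0], [-0.0, -0.002, -1.0]]
contact_force: [0.4, -0.2, -0.4]
grip_width: 0.044
gripper_force: 0.0
```

```bash
python3 - <<'E'
from h import *
c=vision.get_calibration('wrist');im,d=vision.get_image('wrist');cv2.imwrite('pics/w1.png',im[:,:,::-1])
W=cloud(d,c);t=W[...,2]
m=(np.hypot(W[...,0]-.4685,W[...,1]+.0257)<.04)&(t>.085)&(t<.1); print(m.sum())
if m.sum()>5: rect(W[m][:,:2],'tab')
goal((.4685,-.0257,.062),5.1)
E
```

```text
1277
tab 1277 c [466.8 -25.2] size 40.1 9.6 ang long -84.6
t 1.65 p [ 0.4678 -0.0289  0.13  ] w 0.0424 F [ 0.4 -0.3 -0.2] SHIFT [0.31 0.1  6.8 ] TURN [-0.1  0.  -0.1]
```

View pics/w1.png

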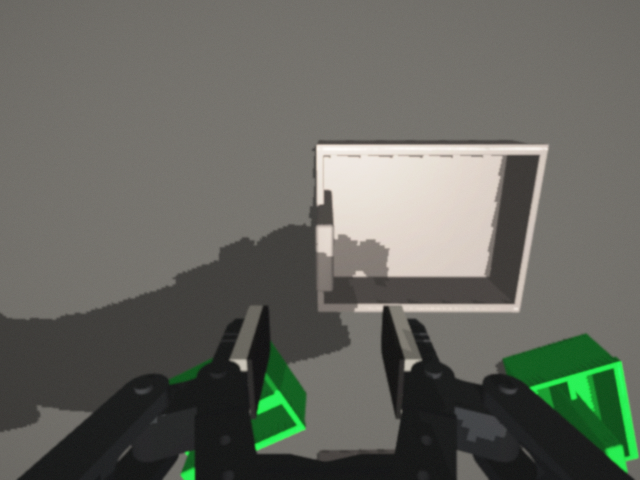

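The wrist view shows the tab's top at about (324,255), midway between the fingers at 255 and 395. I descend and grip.

>>> move_arm --commands "0.3 0 3.5 0 0 0 0;0.3 0 6.8 0 0 0 0;0.3 0 6.8 0 0 0 0;0.3 0 6.8 0 0 0 -1;0.3 0 6.8 0 0 0 -1" --force 70

```text
t: 2.15
tcp_pos: [0.469, -0.0255, 0.0635]
tool_rot: [[-0.087, 0.996, 0.002], [0.996, 0.087, -0.0], [-0.0, 0.002, -1.0]]
contact_force: [0.3, 0.0, 0.1]
grip_width: 0.0146
gripper_force: 0.0
```

>>> move_arm --commands "0 0 0 0 0 0 -1;0 0 0 0 0 0 -1;0 0 0 0 0 0 -1"

```text
t: 2.45
tcp_pos: [0.4689, -0.0254, 0.0637]
tool_rot: [[-0.087, 0.996, 0.003], [0.996, 0.087, -0.001], [-0.001, 0.003, -1.0]]
contact_force: [-1.3, -0.9, 6.9]
grip_width: 0.0056
gripper_force: 68.8
```

>>> move_arm --commands "0 0 -1 0 0 0 -1;0 0 -3 0 0 0 -1;0 0 -6 0 0 0 -1;0 0 -9 0 0 0 -1;0 0 -12 0 0 0 -1"

```text
t: 2.95
tcp_pos: [0.4676, -0.0246, 0.1844]
tool_rot: [[-0.088, 0.996, 0.001], [0.996, 0.088, 0.0], [0.0, 0.001, -1.0]]
contact_force: [0.6, 0.1, -1.5]
grip_width: 0.0053
gripper_force: 69.1
```

```bash
python3 - <<'E'
from h import *
c=vision.get_calibration('wrist');im,d=vision.get_image('wrist');cv2.imwrite('pics/w2.png',im[:,:,::-1])
c=vision.get_calibration('top');im,d=vision.get_image('top')
W=cloud(d,c);t=W[...,2]
m=(np.hypot(W[...,0]-.5525,W[...,1]-.279)<.13)&(abs(t-.055)<.005); rect(W[m][:,:2],'L')
c=np.array([.5525,.279]);a=np.radians(14.8);p=c-.065*np.array([np.cos(a),np.sin(a)])
goal((*p,.18),14.8)
E
```

```text
L 909 c [553.  277.9] size 179.9 155.2 ang long 15.2
t 3.05 p [ 0.4701 -0.0245  0.1866] w 0.0054 F [ 1.7  0.8 -2.5] SHIFT [28.41  4.46  0.67] TURN [ 0.4  0.1 -9.8]
```

View pics/w2.png

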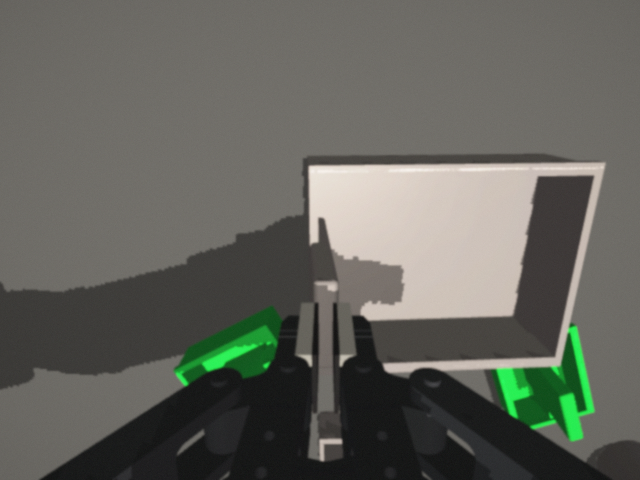

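The tray is held by the tab, with pads at (325,350). I carry it over the large tray.

>>> move_arm --commands "28.4 4.5 0 0 0 -9.8 -1;28.4 4.5 0 0 0 -9.8 -1;28.4 4.5 0 0 0 -9.8 -1;28.4 4.5 0 0 0 -9.8 -1;28.4 4.5 0 0 0 -9.8 -1"

```text
t: 3.55
tcp_pos: [0.4847, 0.2262, 0.1821]
tool_rot: [[-0.256, 0.967, -0.0], [0.967, 0.256, -0.0], [-0.0, -0.0, -1.0]]
contact_force: [0.4, -0.5, -1.9]
grip_width: 0.0054
gripper_force: 69.5
```

>>> move_arm --commands "3.4 0 0 0 0 0 -1;3.4 0 0 0 0 0 -1;3.4 0 0 0 0 0 -1"

```text
t: 3.85
tcp_pos: [0.4756, 0.2579, 0.1818]
tool_rot: [[-0.259, 0.966, -0.001], [0.966, 0.259, -0.0], [-0.0, -0.001, -1.0]]
contact_force: [-0.2, -1.0, -2.2]
grip_width: 0.0056
gripper_force: 69.4
```

```bash
python3 - <<'E'
from h import *
c=np.array([.5528,.279]);a=np.radians(14.9);p=c-.065*np.array([np.cos(a),np.sin(a)])
goal((*p,.1),14.9)
cs=vision.get_calibration('scene');im,d=vision.get_image('scene');cv2.imwrite('pics/s3.png',im[:,:,::-1])
k=vision.get_calibration('wrist');im,d=vision.get_image('wrist');W=cloud(d,k)
h=bot.state()['tcp_pos'][2]-.0635
q=W-np.r_[c,0]; u=q[...,0]*np.cos(a)+q[...,1]*np.sin(a); v=-q[...,0]*np.sin(a)+q[...,1]*np.cos(a)
m=(abs(u)<.055)&(abs(v)<.045)&(abs(W[...,2]-h-.004)<.025)   # inner floor of held tray
A=np.c_[u[m],v[m],np.ones(m.sum())];f=np.linalg.lstsq(A,W[m][:,2],rcond=None)[0]
print('floor n',m.sum(),'h',h,'slope deg u,v',np.degrees(f[:2]),'z',f[2])
m=(abs(u)<.1)&(abs(v)<.08)&(abs(W[...,2]-h-.05)<.012);rect(W[m][:,:2],'M rim held')
E
```

```text
t 3.85 p [0.4756 0.2579 0.1818] w 0.0056 F [-0.2 -1.  -2.2] SHIFT [0.05 1.51 8.18] TURN [-0.1  0.   0.1]
floor n 25776 h 0.1183048823416668 slope deg u,v [3.9388593 0.3687502] z 0.12034466034248599
M rim held 10589 c [536.7 272. ] size 141.3 115.6 ang long 14.7
```

View pics/s3.png

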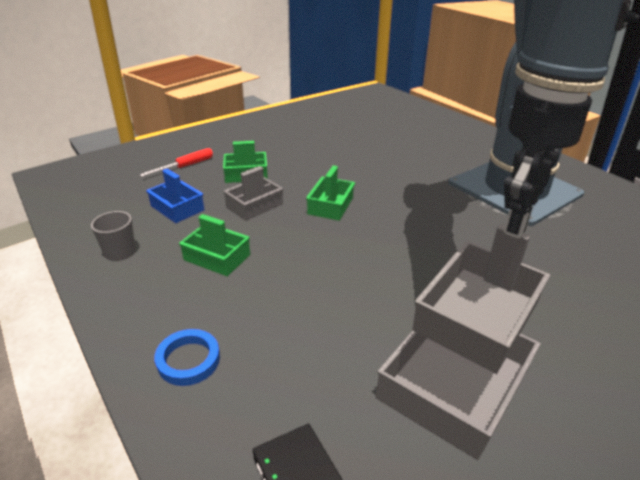

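The scene view shows the medium tray held level above the large one, short of its far wall by about 15 mm. I shift it along and lower it.

>>> move_arm --commands "0.1 1.6 0 0 0 0 -1;0.1 1.6 3 0 0 0 -1;0.1 1.6 6 0 0 0 -1;0.1 1.6 6.5 0 0 0 -1;0.1 1.6 6.5 0 0 0 -1"

```text
t: 4.45
tcp_pos: [0.4916, 0.2612, 0.1166]
tool_rot: [[-0.255, 0.967, -0.001], [0.967, 0.255, -0.001], [-0.001, -0.002, -1.0]]
contact_force: [0.0, -0.4, -1.7]
grip_width: 0.0052
gripper_force: 69.3
```

```bash
python3 - <<'E'
from h import *
c=np.array([.5528,.279]);a=np.radians(14.9);p=c-.065*np.array([np.cos(a),np.sin(a)])
goal((*p,.0675),14.9)
k=vision.get_calibration('top');im,d=vision.get_image('top');np.savez('top4.npz',im=im,d=d)
cv2.imwrite('pics/t4.png',cv2.resize(im[140:340,60:310,::-1],None,fx=3,fy=3))
W=cloud(d,k);k=vision.get_calibration('wrist');im,d=vision.get_image('wrist');W2=cloud(d,k)
for w,n in ((W,'top'),(W2,'wrist')):
    q=w-np.r_[c,0]; u=q[...,0]*np.cos(a)+q[...,1]*np.sin(a); v=-q[...,0]*np.sin(a)+q[...,1]*np.cos(a)
    for lo,hi,nn in ((.045,.063,'L'),(.085,.11,'M')):
        m=(abs(u)<.105)&(abs(v)<.09)&(w[...,2]>lo)&(w[...,2]<hi)&((u>-.04)|(n=='wrist'))
        print(n,nn,m.sum(),'u',np.percentile(u[m],[.5,99.5]).round(4),'v',np.percentile(v[m],[.5,99.5]).round(4))
E
```

```text
t 4.45 p [0.4916 0.2612 0.1166] w 0.0052 F [ 0.  -0.4 -1.7] SHIFT [ 0.15 -0.12  4.91] TURN [-0.1  0.  -0.1]
top L 2765 u [-0.0391  0.0887] v [-0.0774  0.073 ]
top M 538 u [-0.0389  0.0696] v [-0.0613  0.0532]
wrist L 36732 u [-0.0894  0.0856] v [-0.052   0.0763]
wrist M 13602 u [-0.0705  0.0694] v [-0.0578  0.0563]
```

View pics/t4.png

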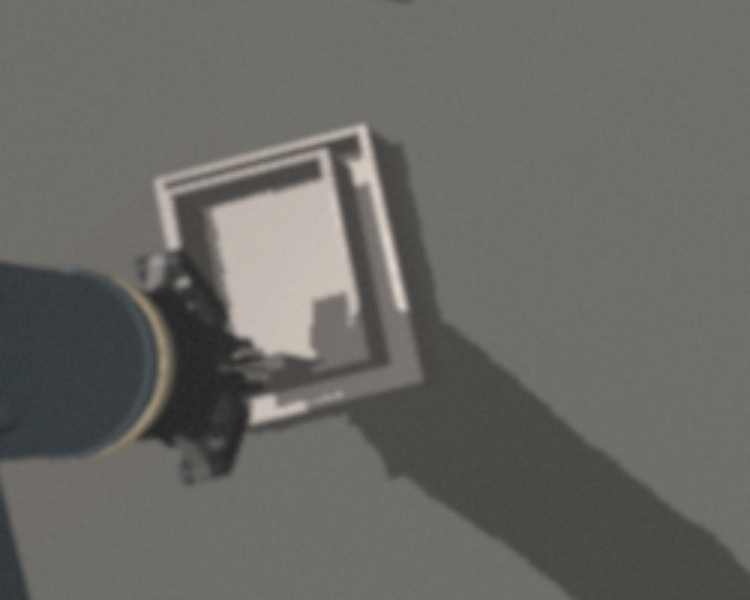

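The crop shows the medium rim inside the large rim, about 19 mm in on each side. I lower it to the floor.

>>> move_arm --commands "0.1 0 2.5 0 0 0 -1;0.1 0 4 0 0 0 -1;0.1 0 4.5 0 0 0 -1;0.1 0 4.7 0 0 0 -1;0.1 0 4.7 0 0 0 -1"

```text
t: 5.05
tcp_pos: [0.4921, 0.2639, 0.0709]
tool_rot: [[-0.256, 0.967, 0.001], [0.967, 0.256, 0.001], [0.0, 0.002, -1.0]]
contact_force: [0.5, -0.7, -2.2]
grip_width: 0.0053
gripper_force: 69.7
```

>>> move_arm --commands "0 0 0.15 0 0 0 -1;0 0 0.3 0 0 0 -1;0 0 0.3 0 0 0 -1"

```text
t: 5.35
tcp_pos: [0.4918, 0.2638, 0.0678]
tool_rot: [[-0.256, 0.967, 0.001], [0.967, 0.256, 0.001], [0.0, 0.001, -1.0]]
contact_force: [-1.5, -1.0, 5.6]
grip_width: 0.0055
gripper_force: 71.4
```

>>> move_arm --commands "0 0 0 0 0 0 -0.3;0 0 0 0 0 0 -0.3;0 0 0 0 0 0 -0.3;0 0 -3 0 0 0 -0.3;0 0 -7 0 0 0 -0.3"

```text
t: 5.85
tcp_pos: [0.4903, 0.2628, 0.1361]
tool_rot: [[-0.257, 0.966, -0.004], [0.966, 0.257, -0.002], [-0.001, -0.004, -1.0]]
contact_force: [0.8, 0.0, 0.4]
grip_width: 0.0298
gripper_force: 0.0
```

```bash
python3 - <<'E'
from h import *
goal((.5375,-.2885,.16),-84.5)
k=vision.get_calibration('wrist');im,d=vision.get_image('wrist');cv2.imwrite('pics/w5.png',im[:,:,::-1]);W=cloud(d,k);np.save('W5.npy',W)
c=np.array([.5528,.279]);a=np.radians(14.9)
q=W-np.r_[c,0]; u=q[...,0]*np.cos(a)+q[...,1]*np.sin(a); v=-q[...,0]*np.sin(a)+q[...,1]*np.cos(a)
m=(abs(u)<.055)&(abs(v)<.045)&(W[...,2]<.03)
A=np.c_[u[m],v[m],np.ones(m.sum())];f=np.linalg.lstsq(A,W[m][:,2],rcond=None)[0]
print(m.sum(),'slope',np.degrees(f[:2]),'floor z',f[2])
E
```

```text
t 5.85 p [0.4903 0.2628 0.1361] w 0.0298 F [0.8 0.  0.4] SHIFT [-54.5   -9.59  -2.31] TURN [-0.1  0.2 99.4]
16289 slope [0.02526306 0.00711916] floor z 0.00891867083197297
```

View pics/w5.png

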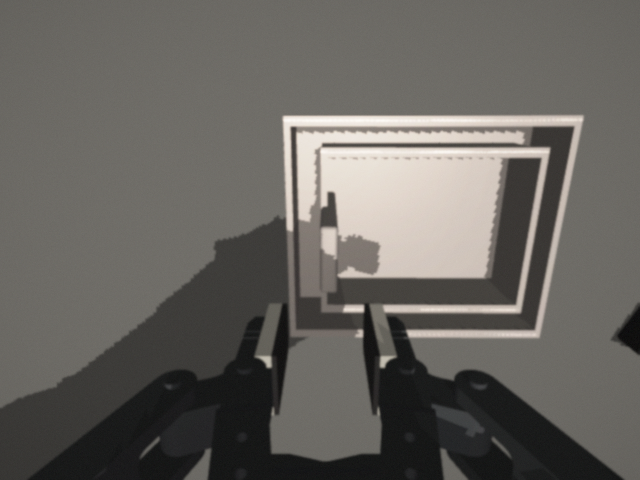

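The wrist view shows the medium tray flat and square inside the large one, tab at (328,255), with its floor at z = 9 mm and no slope. On to the small tray.

>>> move_arm --commands "-54.5 -9.6 -2.3 0 0 99.4 0;-54.5 -9.6 -2.3 0 0 99.4 0;-54.5 -9.6 -2.3 0 0 99.4 0;-54.5 -9.6 -2.3 0 0 99.4 0;-54.5 -9.6 -2.3 0 0 99.4 0"

```text
t: 6.4
tcp_pos: [0.5127, 0.0127, 0.1476]
tool_rot: [[0.477, 0.879, 0.001], [0.879, -0.477, 0.0], [0.001, 0.001, -1.0]]
contact_force: [1.1, 0.3, 0.8]
grip_width: 0.0428
gripper_force: 0.0
```

```bash
python3 -c "
from h import *
goal((.5375,-.2885,.16),-84.5)"
```

```text
t 6.4 p [0.5127 0.0127 0.1476] w 0.0428 F [1.1 0.3 0.8] SHIFT [-25.29  16.53  -1.24] TURN [ 0.  -0.1 56. ]
```

>>> move_arm --commands "-25.3 16.5 -1.2 0 0 56 0;-25.3 16.5 -1.2 0 0 56 0;-25.3 16.5 -1.2 0 0 56 0;-25.3 16.5 -1.2 0 0 56 0;-25.3 16.5 -1.2 0 0 56 0"

```text
t: 6.9
tcp_pos: [0.5343, -0.2363, 0.1574]
tool_rot: [[0.948, 0.318, 0.001], [0.318, -0.948, -0.0], [0.001, 0.0, -1.0]]
contact_force: [1.0, 0.3, 0.1]
grip_width: 0.0425
gripper_force: 0.0
```

```bash
python3 -c "
from h import *
goal((.5375,-.2885,.14),-84.5)"
```

```text
t 6.9 p [ 0.5343 -0.2363  0.1574] w 0.0425 F [1.  0.3 0.1] SHIFT [-1.36  5.05  1.75] TURN [ 0.  -0.  13.1]
```

>>> move_arm --commands "-1.4 5 1 0 0 13 0;-1.4 5 1.7 0 0 13 0;-1.4 5 1.7 0 0 13 0;-1.4 5 1.7 0 0 13 0"

```text
t: 7.3
tcp_pos: [0.5375, -0.2848, 0.1401]
tool_rot: [[0.994, 0.107, -0.0], [0.107, -0.994, 0.001], [-0.0, -0.001, -1.0]]
contact_force: [0.2, 0.2, 0.4]
grip_width: 0.0429
gripper_force: 0.0
```

```bash
python3 - <<'E'
from h import *
c=vision.get_calibration('wrist');im,d=vision.get_image('wrist');cv2.imwrite('pics/w6.png',im[:,:,::-1])
W=cloud(d,c);t=W[...,2];s=np.ptp(im.astype(int),axis=-1)<40
m=s&(np.hypot(W[...,0]-.5375,W[...,1]+.2885)<.04)&(t>.075)&(t<.095); print(m.sum())
if m.sum()>5: rect(W[m][:,:2],'plate')
m=s&(np.hypot(W[...,0]-.5375,W[...,1]+.2885)<.075)&(abs(t-.04)<.006);rect(W[m][:,:2],'rim')
goal((.5375,-.2885,.054),-84.5)
E
```

```text
1586
plate 1586 c [ 536.6 -289.5] size 49.9 11.5 ang long 6.2
rim 4294 c [ 535.8 -289.4] size 100.9 76.3 ang long 6.2
t 7.35 p [ 0.5378 -0.2844  0.1404] w 0.0428 F [ 1.  -0.1 -0.1] SHIFT [-0.08  0.41  8.64] TURN [-0.  -0.   0.7]
```

View pics/w6.png

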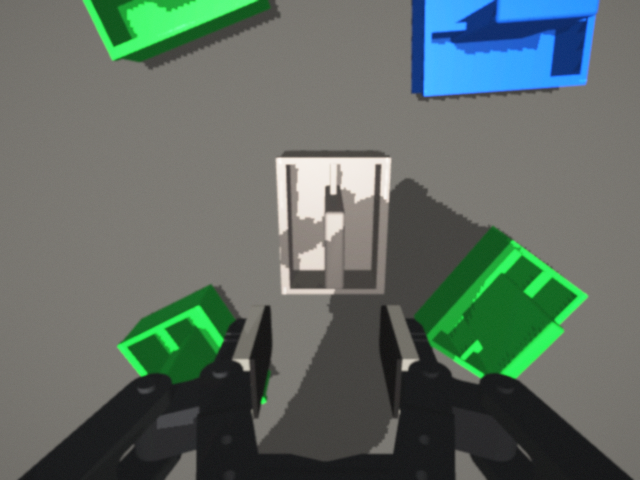

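The wrist view shows the grey plate at about (335,250), midway between the fingers, and the green look-alikes clear of them. I descend and grip.

>>> move_arm --commands "-0.1 0.5 3 0 0 0 0;-0.1 0.5 7 0 0 0 0;-0.1 0.5 8.6 0 0 0 0;-0.1 0.5 8.6 0 0 0 0;-0.1 0.5 8.6 0 0 0 -1" --force 50

```text
t: 7.85
tcp_pos: [0.5377, -0.2903, 0.0551]
tool_rot: [[0.994, 0.105, 0.001], [0.105, -0.994, 0.0], [0.001, -0.0, -1.0]]
contact_force: [0.0, -0.3, 0.6]
grip_width: 0.0295
gripper_force: 0.0
```

>>> move_arm --commands "0 0 0 0 0 0 -1;0 0 0 0 0 0 -1;0 0 0 0 0 0 -1;0 0 0 0 0 0 -1"

```text
t: 8.25
tcp_pos: [0.5377, -0.2913, 0.0556]
tool_rot: [[0.995, 0.103, 0.002], [0.103, -0.995, -0.001], [0.002, 0.001, -1.0]]
contact_force: [-0.4, 1.4, 7.0]
grip_width: 0.0001
gripper_force: 3.6
```

>>> move_arm --commands "0 0 -2 0 0 0 -1;0 0 -5 0 0 0 -1;0 0 -9 0 0 0 -1;0 0 -12 0 0 0 -1;0 0 -12 0 0 0 -1"

```text
t: 8.75
tcp_pos: [0.5391, -0.2924, 0.1793]
tool_rot: [[0.995, 0.103, 0.008], [0.103, -0.995, -0.004], [0.007, 0.004, -1.0]]
contact_force: [1.0, -0.0, -0.5]
grip_width: 0.0001
gripper_force: 0.0
```

```bash
python3 - <<'E'
from h import *
# medium centre from wrist view 5 and top view now
c=np.array([.5528,.279]);a=np.radians(14.9)
k=vision.get_calibration('top');im,d=vision.get_image('top')
for W,n in ((np.load('W5.npy'),'wrist'),(cloud(d,k),'top')):
    q=W-np.r_[c,0];t=W[...,2]; u=q[...,0]*np.cos(a)+q[...,1]*np.sin(a); v=-q[...,0]*np.sin(a)+q[...,1]*np.cos(a)
    m=(abs(u)<.076)&(abs(v)<.0615)&(abs(t-.053)<.007); rect(W[m][:,:2],n+' M')
    m=(abs(u)<.1)&(abs(v)<.09)&(abs(t-.054)<.005); rect(W[m][:,:2],n+' L')
    m=(abs(u)<.1)&(abs(v)<.09)&(t>.088)&(t<.11); rect(W[m][:,:2],n+' tab')
E
```

```text
wrist M 7269 c [555.3 280.4] size 140.6 114.6 ang long 14.8
wrist L 15966 c [552.3 279.1] size 178.9 152.6 ang long 14.9
wrist tab 1265 c [491.8 264.3] size 39.7 9.8 ang long -74.8
top M 792 c [555.8 279.1] size 140.4 117.3 ang long 15.0
top L 1756 c [553.  278.1] size 179.5 155.6 ang long 15.3
top tab 116 c [493.  262.4] size 40.9 10.2 ang long -74.9
```

The fingers shut fully, so the plate was not caught. I look before trying again.

```bash
python3 - <<'E'
from h import *
k=vision.get_calibration('scene');im,d=vision.get_image('scene')
a=cv2.resize(im[120:280,160:400,::-1],(480,320),interpolation=cv2.INTER_CUBIC)
c=vision.get_calibration('wrist');im,d=vision.get_image('wrist')
b=cv2.resize(im[:,:,::-1],(427,320));cv2.imwrite('pics/w7.png',cv2.resize(np.hstack([a,b]),(800,282)))
p=bot.state()['tcp_pos']
for n,k in (('wrist',c),('top',vision.get_calibration('top'))):
    if n=='top': im,d=vision.get_image('top')
    W=cloud(d,k);t=W[...,2];s=np.ptp(im.astype(int),axis=-1)<40
    m=s&(np.hypot(W[...,0]-.5375,W[...,1]+.2885)<.06)
    print(n,np.histogram(t[m],bins=np.arange(-.02,.14,.01))[0])
    mm=m&(t>.075)&(t<.1)
    if mm.sum()>5: rect(W[mm][:,:2],'plate');print(W[mm].mean(0),t[mm].max())
E
```

```text
wrist [   0  429 8991  576  664 1230 2463   44   50   47 1258    0    0    0
    0]
plate 1284 c [ 536.3 -289.3] size 50.1 11.9 ang long 6.2
[ 0.53808287 -0.28925079  0.08532038] 0.08761141928772448
top [   0  202 1019  158  132  305  274   35   33   32   80    0    0    0
    0]
plate 100 c [ 537.8 -289.6] size 49.2 10.8 ang long 6.5
[ 0.53253833 -0.28771016  0.08289069] 0.089697327577001
```

View pics/w7.png

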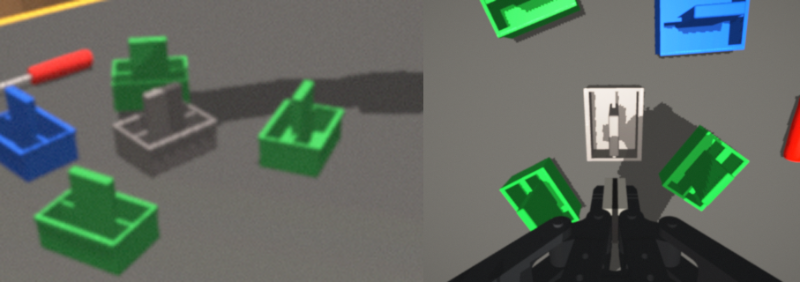

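The view shows the plate unmoved, at right-hand pixel (614,125), so the pads did not hold it. I go in again, deeper, and close in steps.

```bash
python3 -c "
from h import *
goal((.5372,-.2892,.047),-83.8)"
```

```text
t 8.95 p [ 0.5362 -0.2908  0.1734] w -0.0001 F [ 0.3  0.5 -1.3] SHIFT [ 0.13 -0.14 12.64] TURN [-0.   0.1 -0.3]
```

>>> move_arm --commands "0 0 0 0 0 0 0;0 0 0 0 0 0 0;0 0 0 0 0 0 0;0 0 0 0 0 0 0" --force 40

```text
t: 9.35
tcp_pos: [0.5367, -0.2911, 0.1739]
tool_rot: [[0.995, 0.103, -0.001], [0.103, -0.995, 0.0], [-0.001, -0.0, -1.0]]
contact_force: [-0.6, -1.0, 0.3]
grip_width: 0.0427
gripper_force: 0.0
```

```bash
python3 -c "
from h import *
goal((.5372,-.2892,.047),-83.8)"
```

```text
t 9.35 p [ 0.5367 -0.2911  0.1739] w 0.0427 F [-0.6 -1.   0.3] SHIFT [ 0.08 -0.18 12.69] TURN [-0.   0.  -0.3]
```

>>> move_arm --commands "0.1 -0.2 5 0 0 0 0;0.1 -0.2 9 0 0 0 0;0.1 -0.2 12 0 0 0 0;0.1 -0.2 12.7 0 0 0 0;0.1 -0.2 12.7 0 0 0 -0.5"

```text
t: 9.85
tcp_pos: [0.5372, -0.2889, 0.0466]
tool_rot: [[0.995, 0.103, -0.002], [0.103, -0.995, 0.001], [-0.002, -0.001, -1.0]]
contact_force: [-0.2, 0.6, 0.8]
grip_width: 0.0293
gripper_force: 0.0
```

>>> move_arm --commands "0 0 0 0 0 0 -0.5;0 0 0 0 0 0 -0.65;0 0 0 0 0 0 -0.75;0 0 0 0 0 0 -0.75"

```text
t: 10.25
tcp_pos: [0.5387, -0.2898, 0.0489]
tool_rot: [[0.995, 0.103, 0.003], [0.103, -0.995, -0.002], [0.003, 0.002, -1.0]]
contact_force: [-0.0, 0.1, 6.5]
grip_width: 0.0113
gripper_force: 22.8
```

>>> move_arm --commands "0 0 0 0 0 0 -0.85;0 0 0 0 0 0 -0.85"

```text
t: 10.45
tcp_pos: [0.5387, -0.2898, 0.049]
tool_rot: [[0.995, 0.103, 0.003], [0.103, -0.995, -0.001], [0.003, 0.002, -1.0]]
contact_force: [-0.2, -0.7, 8.2]
grip_width: 0.0102
gripper_force: 39.8
```

Now it holds (10.2 mm, 40 N). I lift slowly and check.

>>> move_arm --commands "0 0 -1 0 0 0 -0.85;0 0 -2 0 0 0 -0.85;0 0 -4 0 0 0 -0.85;0 0 -8 0 0 0 -0.85;0 0 -12 0 0 0 -0.85"

```text
t: 10.95
tcp_pos: [0.537, -0.2887, 0.1689]
tool_rot: [[0.995, 0.103, -0.001], [0.103, -0.995, 0.001], [-0.001, -0.001, -1.0]]
contact_force: [0.6, -0.9, -0.4]
grip_width: 0.0105
gripper_force: 39.2
```

```bash
python3 - <<'E'
from h import *
k=vision.get_calibration('wrist');im,d=vision.get_image('wrist');cv2.imwrite('pics/w8.png',cv2.resize(im[:,:,::-1],(480,360)))
W=cloud(d,k);t=W[...,2];p=bot.state()['tcp_pos'];h=p[2]-.049
print(np.histogram(t[(np.hypot(W[...,0]-p[0],W[...,1]-p[1])<.075)],bins=np.arange(-.02,.28,.02))[0])
m=(np.hypot(W[...,0]-p[0],W[...,1]-p[1])<.075)&(abs(t-h-.04)<.012)&(im.max(-1)>90)
if m.sum()>20: rect(W[m][:,:2],'rim')
a=np.radians(14.9);c=np.array([.5553,.2797])+.003*np.array([np.cos(a),np.sin(a)])
goal((*c,.17),-75.1)
E
```

```text
[ 1073  7573     0     0     0     0     0 12196  4420  5512   537  5066
  3170 16381 22392]
rim 6519 c [ 534.6 -288.2] size 100.1 76.4 ang long 6.1
t 11.0 p [ 0.5402 -0.2904  0.1763] w 0.0104 F [ 2.9 -1.4  4. ] SHIFT [  7.64 -56.6    0.43] TURN [ 0.3 -0.4 -9. ]
```

View pics/w8.png

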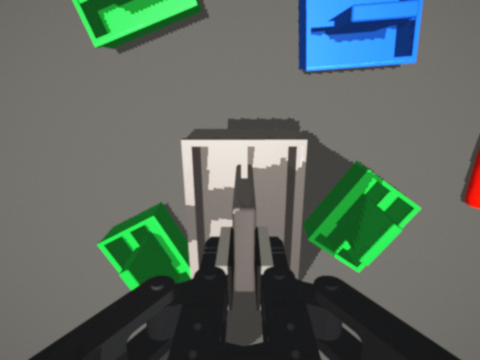

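The wrist view shows the small tray lifted and square in the fingers. I carry it over.

>>> move_arm --commands "7.6 -56.6 0 0 0 -9 -0.85;7.6 -56.6 0 0 0 -9 -0.85;7.6 -56.6 0 0 0 -9 -0.85;7.6 -56.6 0 0 0 -9 -0.85;7.6 -56.6 0 0 0 -9 -0.85"

```text
t: 11.5
tcp_pos: [0.545, -0.0373, 0.1681]
tool_rot: [[0.966, 0.257, 0.001], [0.257, -0.966, 0.0], [0.001, 0.0, -1.0]]
contact_force: [0.4, 0.1, -0.6]
grip_width: 0.0101
gripper_force: 39.2
```

```bash
python3 -c "
from h import *
goal((.5582,.2805,.17),-75.1)"
```

```text
t 11.5 p [ 0.545  -0.0373  0.1681] w 0.0101 F [ 0.4  0.1 -0.6] SHIFT [  9.44 -30.37  -0.19] TURN [ 0.  -0.1 -0. ]
```

>>> move_arm --commands "9.4 -30.4 0 0 0 0 -0.85;9.4 -30.4 0 0 0 0 -0.85;9.4 -30.4 0 0 0 0 -0.85;9.4 -30.4 0 0 0 0 -0.85;9.4 -30.4 0 0 0 0 -0.85"

```text
t: 12.0
tcp_pos: [0.5549, 0.2127, 0.1681]
tool_rot: [[0.966, 0.257, 0.001], [0.257, -0.966, 0.0], [0.001, 0.0, -1.0]]
contact_force: [0.2, -0.3, -0.8]
grip_width: 0.0106
gripper_force: 39.2
```

>>> move_arm --commands "2 -6.6 0 0 0 0 -0.85;2 -6.6 0 0 0 0 -0.85;2 -6.6 0 0 0 0 -0.85;2 -6.6 0 0 0 0 -0.85"

```text
t: 12.4
tcp_pos: [0.5574, 0.2788, 0.1674]
tool_rot: [[0.966, 0.258, 0.0], [0.258, -0.966, -0.001], [-0.0, 0.001, -1.0]]
contact_force: [-0.4, -0.4, -1.3]
grip_width: 0.0107
gripper_force: 39.2
```

```bash
python3 - <<'E'
from h import *
goal((.5582,.2805,.11),-75.1)
k=vision.get_calibration('wrist');im,d=vision.get_image('wrist');W=cloud(d,k);t=W[...,2];p=bot.state()['tcp_pos'];h=p[2]-.049
r=np.hypot(W[...,0]-p[0],W[...,1]-p[1])
m=(r<.075)&(abs(t-h-.04)<.012)&(im.max(-1)>90); rect(W[m][:,:2],'rim held')
c=np.array([.5553,.2797]);a=np.radians(14.9);q=W-np.r_[c,0];u=q[...,0]*np.cos(a)+q[...,1]*np.sin(a);v=-q[...,0]*np.sin(a)+q[...,1]*np.cos(a)
m=(abs(u)<.076)&(abs(v)<.0615)&(abs(t-.053)<.007);rect(W[m][:,:2],'M (maybe part)')
E
```

```text
t 12.4 p [0.5574 0.2788 0.1674] w 0.0107 F [-0.4 -0.4 -1.3] SHIFT [ 0.12 -0.15  5.74] TURN [0.1 0.  0. ]
rim held 6491 c [555.2 278.9] size 99.9 76.4 ang long 15.2
M (maybe part) 2229 c [603.4 292.8] size 114.1 39.8 ang long -75.0
```

>>> move_arm --commands "0.3 -0.1 1 0 0 0 -0.85;0.3 -0.1 4 0 0 0 -0.85;0.3 -0.1 7 0 0 0 -0.85;0.3 -0.1 9.5 0 0 0 -0.85;0.3 -0.1 10 0 0 0 -0.85"

```text
t: 12.95
tcp_pos: [0.5587, 0.2788, 0.064]
tool_rot: [[0.967, 0.256, -0.004], [0.256, -0.967, -0.003], [-0.005, 0.002, -1.0]]
contact_force: [-0.7, 0.2, -0.6]
grip_width: 0.0104
gripper_force: 39.2
```

>>> move_arm --commands "0 0 0.3 0 0 0 -0.85;0 0 0.6 0 0 0 -0.85;0 0 0.8 0 0 0 -0.85;0 0 0.8 0 0 0 -0.85"

```text
t: 13.35
tcp_pos: [0.5605, 0.2814, 0.0599]
tool_rot: [[0.966, 0.257, 0.001], [0.257, -0.966, 0.001], [0.001, -0.0, -1.0]]
contact_force: [-0.0, 0.0, -0.9]
grip_width: 0.0106
gripper_force: 39.2
```

>>> move_arm --commands "0 0 0.15 0 0 0 -0.85;0 0 0.3 0 0 0 -0.85;0 0 0.3 0 0 0 -0.85"

```text
t: 13.65
tcp_pos: [0.5603, 0.2814, 0.057]
tool_rot: [[0.966, 0.257, 0.001], [0.257, -0.966, 0.0], [0.001, -0.0, -1.0]]
contact_force: [-1.8, 0.0, 5.6]
grip_width: 0.01
gripper_force: 40.0
```

>>> move_arm --commands "0 0 0 0 0 0 -0.5;0 0 0 0 0 0 -0.4;0 0 0 0 0 0 -0.4;0 0 -2 0 0 0 -0.4;0 0 -6 0 0 0 -0.4"

```text
t: 14.15
tcp_pos: [0.5582, 0.2803, 0.114]
tool_rot: [[0.966, 0.258, -0.005], [0.258, -0.966, -0.003], [-0.006, 0.001, -1.0]]
contact_force: [0.4, 0.2, 0.6]
grip_width: 0.0254
gripper_force: 0.0
```

>>> move_arm --commands "0 0 -4 0 0 0 -0.4;0 0 -8 0 0 0 -0.4;0 0 -10 0 0 0 -0.4;0 0 -10 0 0 0 -0.4"

```text
t: 14.55
tcp_pos: [0.5617, 0.2822, 0.2198]
tool_rot: [[0.966, 0.257, 0.005], [0.257, -0.966, 0.003], [0.006, -0.002, -1.0]]
contact_force: [0.2, -0.2, 0.0]
grip_width: 0.0254
gripper_force: 0.0
```

```bash
python3 - <<'E'
from h import *
k=vision.get_calibration('wrist');im,d=vision.get_image('wrist');cv2.imwrite('pics/w9.png',im[:,:,::-1])
W=cloud(d,k);t=W[...,2];c=np.array([.5553,.2797]);a=np.radians(14.9)
q=W-np.r_[c,0];u=q[...,0]*np.cos(a)+q[...,1]*np.sin(a);v=-q[...,0]*np.sin(a)+q[...,1]*np.cos(a)
for n,m in (('S rim',(abs(u-.004)<.056)&(abs(v)<.046)&(abs(t-.048)<.006)),('S plate',(abs(u)<.04)&(abs(v)<.03)&(t>.08)&(t<.105)),
  ('L rim',(abs(u)<.1)&(abs(v)<.09)&(abs(t-.055)<.004)),('tab',(u<-.05)&(u>-.08)&(abs(v)<.03)&(t>.09)&(t<.11))):
    print(m.sum(),'z',np.median(t[m]).round(4),end=' ');rect(W[m][:,:2],n)
m=(abs(u-.004)<.042)&(abs(v)<.03)&(t<.03);A=np.c_[u[m],v[m],np.ones(m.sum())];f=np.linalg.lstsq(A,W[m][:,2],rcond=None)[0];print('S floor',np.degrees(f[:2]),f[2])
print(bot.state()['tcp_pos'],bot.state()['contact_force'])
E
```

```text
2780 z 0.0486 S rim 2780 c [557.6 281.2] size 100.7 76.1 ang long 15.2
1029 z 0.0936 S plate 1029 c [558.5 281.4] size 49.2 11.8 ang long 14.9
8159 z 0.0553 L rim 8159 c [551.2 278.6] size 178.2 152.2 ang long 15.0
731 z 0.0992 tab 731 c [493.2 263.4] size 39.5 9.8 ang long -75.1
S floor [ 0.12638121 -0.00975695] 0.012854004622825942
[0.56073871 0.28169781 0.21764771] [-0.72610725  0.51948312 -0.64460339]
```

View pics/w9.png

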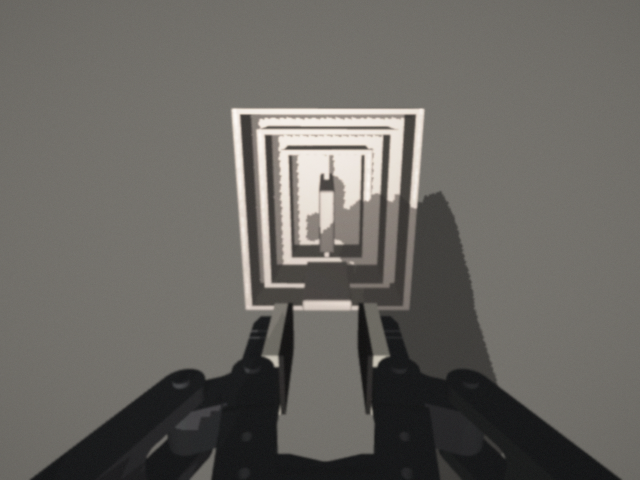

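The last view shows all three trays nested and aligned: plate at (327,220), tab at (328,290). The small tray's floor is at z = 12.9 mm and level, and the large tray hasn't moved. I hand in.

```bash
python3 -c "
from rig import job_done
print(job_done())"
```

```text
the job is handed in; nothing more can be done
None
```

The job is handed in: the medium tray went into the large one, then the small tray into the medium one (its first grip missed and was redone), both measured flat and aligned, and the large tray stayed where it was.

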